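Tip the short carton out of the packed rack and stand it on the scale

ROBOT

A 6-joint arm with a two-finger parallel gripper is mounted at the origin on the work surface. World frame = base frame: x ahead of the robot, y to its left, z up, the work surface at z = 0. Lengths are in m, angles in rad, forces in N, time in s.
With the tool pointing down it reaches from about 0.4 to 0.825 m from the base axis. Payload 7 kg.
Tool frame: the origin (TCP) lies midway between the tips of the shut fingers; the grasp point (between the pads) lies 19 mm behind it (robot.grip_point_offset is the distance from the TCP to the grasp point, in m); x points along the fingers, y is the direction in which the jaws open and shut, and the axes are right-handed (so a half turn about x gives the same grasp; the last joint's range is limited). The gripper opens to 85 mm and grips with 20 to 120 N. Pads are 22 mm wide; open, the fingers measure 114 mm over their backs; the gripper's body (76 mm by 85 mm) begins 54 mm behind the grasp point. The pads swing forward as they close: fully open they stand 13 mm farther back than shut.
Start: joints at [1.549, 0.359, 0.012, 0, -1.224, -0.288], TCP at [0.206, 0.643, 0.231] pointing down, gripper open.
Joint ranges: [-3.07, 3.07], [-1.43, 2.12], [-1.02, 1.25], [-3.03, 1.67], [-3.05, -0], [-3.03, 3.03]. Speed limits (rad/s): [2.39, 2.39, 3.01, 3.14, 3.14, 3.14].

INTERFACE

Orientations are given as a rotation vector (axis times angle).
In Python, from workcell import robot, imaging, job_done gives the robot as it stands.
- The arm moves only by the shell command python3 -m jog 'ROWS' [FORCE]. ROWS is a JSON object of lists of equal length, an entry for each row: "gripper": the opening, from 0 (shut) to 1 (fully open); "translation": the shift along the tool's x, y, z in units of 40 mm (1.0 is 40 mm), a list of three; "turn": the turn, a rotation vector about the tool's x, y, z in degrees, a list of three. In form: {"gripper": [gripper, ...], "translation": [[dx, dy, dz], ...], "turn": [[rx, ry, rz], ...]}. A call has 1 to 20 rows; each row is the pose to reach, as a shift and turn from the pose commanded when the call began, along the tool's axes at that moment; what a row does not reach only later rows make up. A row lasts 1/10 s, in which the tool goes at most 50 mm and 8.59 degrees, less where a joint would pass 70% of its speed; a pose out of reach is approached as far as the arm can. A call with a gripper value outside its range is refused whole. The fingers move at their own pace and stop on an object; FORCE is the grip in N (left out, the last holds). Time passes only in rows, so rows that repeat a pose let the fingers close. It gives the time, the measured TCP pose, the force and the opening at its end, in the units of the state.
- robot.read_state(): the state, without advancing time (a new reading comes with each control period).
- imaging.read_camera(name): name is "scene" or "top" or "wrist"; returns (picture, depth): 420x560x3 uint8, red, green, blue; 420x560 float32, m along the optical axis (not along the pixel's ray), 0 where there is no reading.
- imaging.camera_params(name): a dict with "intrinsics" (3x3 intrinsics, pixels), "rvec" (rotation vector, rad) and "tvec" (3), from world to camera coordinates, as OpenCV has them. Camera axes: x right, y down, z forward; pixel columns grow to the right and rows downward; lengths in m; the calibration is good to about 2 mm. A picture is of the moment at which its call begins: read the wrist's pose just before it. camera_params takes no time and is no camera call; for the wrist camera it gives the pose at the moment of the call.
- job_done(): hands the job in, once; it reports no verdict.
Trained networks look in the newest picture that a camera, given by its name, has taken for a name from the list of things; names that differ only in an ending like _2 or _b are one class to them, and where a whole thing is asked for, a point or a joint stands for the part that bears it (a point fixed in the world has none). Each returns a list of dicts, best first, with "p" (0 to 1); they miss things now and then, are a little off and sometimes report something else, mostly with a low value. They report only what shows in the picture. A call takes as long as a camera call. They do not tell look-alikes from the thing itself.
- imaging.silhouettes(camera, query): "region" (420x560 bool, what is visible of it) and "xy" ([column, row] in pixels, amid what is visible of it).
- imaging.spot_point(camera, query): "xy" ([column, row] in pixels: a listed point, or the origin of a listed thing).
The state is a dict: "clock": time; "joint_pos": joint angles; "dq": joint speeds; "effort": joint torques, N m; "position": TCP position; "tcp_rot": TCP orientation; "force": force on the tool from outside, world axes, zero at the start; "torque": the same for the moment, N m; "width": opening from 0.0 (shut) to 1.0 (fully open).
Only numpy, scipy, OpenCV 4.12 (cv2) and the standard library are available. Lean on these libraries where they do the work, as an engineer would, in place of code of your own. Each camera call takes 0.05 s, during which the arm holds its last target. There are 200 camera calls.

TASK

One carton in the tightly packed rack is shorter than the others. Tip it forward by its top edge until it rests by itself, let go of, on the bar along the front of the rack; then grip it by its two broad sides, lift it out, and stand it upright on the middle of the scale's steel plate without dropping it or pressing it down hard. Leave the tall cartons standing in the rack and do not disturb the things around.

Things in the scene. Friction and masses are not known exactly. Their poses are not given: they have to be found in the camera images.
- carton_center (a point): the short carton, 90 deep (its x) by 48 thick (its y) by 158 tall (its z), plain brown card, about 0.3 kg, narrow front (-x) to the rack's front; the point is its centre. It stands in any of the rack's four places, its top 18 mm below the tall cartons' tops, fronts and backs within 10 mm of flush, some 2 mm free on each side: fingers get at its sides only once it leans out
- rack: fixed aluminium rack; origin: centre of its underside; x from its front (-x, towards the robot) to its back, y along the row, z up. Floor 114 deep, 12 thick, 202 wide inside, places at y -75, -25, 25, 75; front lip 8 above the floor, inner face at x -56; rear rail 50 above the floor, inner face at x 46; end panels 6 thick, 120 tall. Front bar 10 thick along y, axis at x -93, z 65, a strut at each end
- tall0_center (a point): one of the three tall cartons, 90 deep by 48 thick by 176 tall (axes as for the short one), about 0.4 kg; the point is its centre. To be left standing in the rack
- tall1_center (a point): one of the three tall cartons, 90 deep by 48 thick by 176 tall (axes as for the short one), about 0.4 kg; the point is its centre. To be left standing in the rack
- tall2_center (a point): one of the three tall cartons, 90 deep by 48 thick by 176 tall (axes as for the short one), about 0.4 kg; the point is its centre. To be left standing in the rack
- scale_plate (a point): middle of the top of the scale's square-edged steel plate (150 in its x by 160 in its y, 40 above the table); the scale is fixed, its white housing reaches 132 in front of (-x) and 92 behind this point and 88 to each side, with the display in front; x, y along the plate's edges, z up
- carton: the short carton again, origin at the centre of its underside. Pulled forward from behind its back top edge (reached from above) it turns about its bottom front edge, against the lip; past some 30 degrees it falls on by itself onto the front bar and rests leaning about 38 degrees, its upper part clear in front of its neighbours. Let go of earlier, it falls back upright
- scale: the same scale as a body, origin on the table, 15 mm in front of (-x) the plate's middle
- clamshell: clear clamshell food box, 130 by 130 by 78 tall, loose; origin at the centre of its underside; to be left alone
- berry_tub: clear tub of strawberries, 120 by 90 by about 60 tall, loose; origin at the centre of its underside; to be left alone
- label_roll: roll of blank labels lying flat, 110 across, 35 tall, loose; origin at the centre of its underside; to be left alone
Not all that is in view belongs to the job. Leave any black or yellow look-alike of the carton alone. Leave any yellow look-alike of the part that bears tall0_center alone.

How it is judged:
On the way:
1. the short carton, touched by nothing of the robot, leans forward on the rack's front bar, its foot still in its place (angle between carton_center's own z axis and vertical between 0.5 and 1 rad and z of carton_center in the frame of rack above 0.07 m and x of carton in the frame of rack above -0.06 m and contact force between carton and rack above 0.5 N and contact force between each of the arm, the fingers and carton below 0.3 N), for 0.3 s.
At the end, for the whole second after the job is handed in: the short carton stands upright (within 5 degrees) and at rest on the scale's plate, its middle within 30 mm of the plate's middle; the three tall cartons stand upright (within 5 degrees) within 25 mm of where they were in the rack (angle between each of carton_center, tall0_center, tall1_center, tall2_center's own z axis and vertical below 0.08 rad and horizontal distance between carton and scale_plate below 0.03 m and z of carton in the frame of scale_plate between -0.006 and 0.006 m and linear speed of carton below 0.02 m/s and distance of each of tall0_center, tall1_center, tall2_center from where it was at the start of the episode below 0.025 m); the robot touches nothing.
It fails at once if a tall carton is tipped by more than 14 degrees or moved by more than 30 mm (angle between any of tall0_center, tall1_center, tall2_center's own z axis and vertical above 0.25 rad or distance of any of tall0_center, tall1_center, tall2_center from where it was at the start of the episode above 0.03 m).
It fails at once if the clamshell, berry tub or label roll is moved by more than 25 mm (distance of any of clamshell, berry_tub, label_roll from where it was at the start of the episode above 0.025 m).
It fails at once if the carton is dropped onto or pressed against the scale with more than 60 N (contact force between carton and scale above 60 N).
It also fails if it takes over 58 s, if anything falls off the work surface, if the arm or the gripper's body presses on something with over 40 N, if the wrist force passes 120 N, or if a joint passes its speed limit or range.

## Working session

There is one attempt and no reset: what is moved stays moved. The work goes in short steps, Python scripts to look and compute and a shell command to move; the robot and the scene stay as the last step left them, time stands still between calls to the robot, and variables do not carry over. Pictures are saved under pics/ and viewed, about 8 in all and at most 12, crops included, and the job is handed in when it is done.

```bash
mkdir -p pics; cat > h.py <<'E'
import numpy as np, cv2
from workcell import robot, imaging
from scipy.spatial.transform import Rotation as R
def cam(n):
    p=imaging.camera_params(n); K=np.array(p["intrinsics"]); Rm=R.from_rotvec(np.ravel(p["rvec"])).as_matrix(); return K,Rm,np.ravel(p["tvec"])
def cloud(n,depth):
    K,Rm,t=cam(n); v,u=np.indices(depth.shape); z=depth
    P=np.stack([(u-K[0,2])*z/K[0,0],(v-K[1,2])*z/K[1,1],z],-1)
    W=(P-t)@Rm; W[z<=0]=np.nan; return W
def save(n,im): cv2.imwrite("pics/"+n,cv2.cvtColor(im,cv2.COLOR_RGB2BGR))
def tool():
    s=robot.read_state(); return np.array(s["position"]),R.from_rotvec(s["tcp_rot"]),s
E
python3 - <<'E'
from h import *
ims=[]
for n in("scene","top"):
    im,d=imaging.read_camera(n); np.save(n+"_d.npy",d); W=cloud(n,d); np.save(n+"_w.npy",W); np.save(n+"_im.npy",im); save(n+"0.png",im)
    for q in("carton_center","tall0_center","scale_plate","rack","clamshell","berry_tub","label_roll"):
        for r in imaging.spot_point(n,q)[:4]:
            x,y=np.round(r["xy"]).astype(int); print(n,q,round(r["p"],2),x,y,W[min(y,419),min(x,559)].round(3))
p,r,s=tool(); print(p,r.as_matrix().round(3),s["clock"],s["width"])
E
```

```text
scene carton_center 0.87 349 172 [0.573 0.248 0.119]
scene carton_center 0.77 282 235 [ 0.627 -0.038  0.143]
scene carton_center 0.61 368 262 [0.811 0.085 0.12 ]
scene tall0_center 0.96 316 200 [0.623 0.076 0.188]
scene tall0_center 0.79 312 150 [0.45  0.22  0.123]
scene scale_plate 0.94 185 261 [ 0.475 -0.244  0.039]
scene rack 0.9 304 239 [0.647 0.02  0.09 ]
scene rack 0.55 314 200 [0.62  0.072 0.189]
scene clamshell 0.74 261 306 [ 0.719 -0.18   0.079]
scene berry_tub 0.86 320 133 [0.448 0.248 0.173]
scene label_roll 0.63 256 192 [ 0.388  0.059 -0.002]
top carton_center 0.84 267 127 [0.765 0.097 0.152]
top carton_center 0.59 197 217 [0.537 0.258 0.159]
top tall0_center 0.67 252 206 [0.56  0.127 0.189]
top tall0_center 0.64 205 268 [0.416 0.231 0.176]
top tall0_center 0.39 312 203 [ 0.572 -0.013  0.172]
top scale_plate 0.61 402 253 [ 0.469 -0.257  0.038]
top clamshell 0.67 359 175 [ 0.666 -0.141  0.079]
top berry_tub 0.73 160 306 [0.323 0.364 0.044]
top label_roll 0.64 282 283 [ 0.387  0.054 -0.001]
[0.20582063 0.64282804 0.23134635] [[ 0.    -0.305 -0.952]
 [ 0.    -0.952  0.305]
 [-1.    -0.     0.   ]] 0.8 0.9991112764270204
```

View pics/scene0.png

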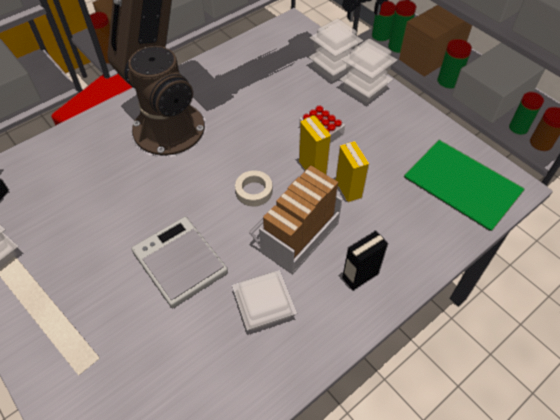

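View pics/top0.png

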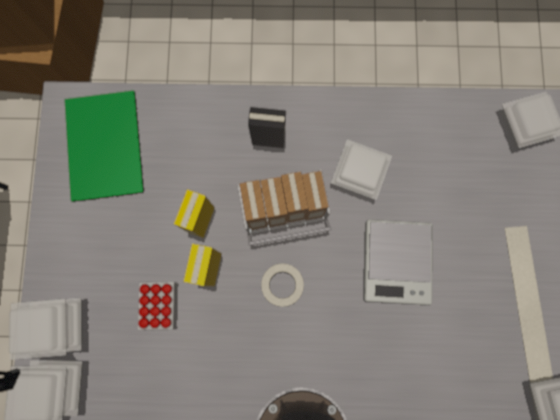

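The scene view shows a row of four brown cartons in the rack (scene about 300,210; top about 285,195). The scale is at top (400,255). The yellow cartons at top (190,210) and (200,265) and the black one at (267,127) are look-alikes, so I'll leave them. Next I need the heights of the four tops.

```bash
python3 - <<'E'
from h import *
W=np.load("top_w.npy"); im=np.load("top_im.npy")
sub=W[160:250,225:345]; 
m=(W[...,2]>0.135)&(W[...,0]>0.5)&(W[...,0]<0.72)&(W[...,1]>-0.1)&(W[...,1]<0.2)
m[:, :230]=0
P=W[m]; print(len(P)); rect=cv2.minAreaRect((P[:,:2]*1000).astype(np.float32)); print(rect)
# yaw: use row direction
a=[rect[2],rect[2]-90]; yaw=np.radians(min(a,key=abs)); print("yaw",np.degrees(yaw))
c=np.array(rect[0])/1000; ex=np.array([np.cos(yaw),np.sin(yaw)]); ey=np.array([-ex[1],ex[0]])
q=(P[:,:2]-c); ly=q@ey; lx=q@ex
for b in np.arange(-.104,.104,.008):
    k=(ly>=b)&(ly<b+.008)
    if k.sum()>3: print(round(b,3),k.sum(),np.median(P[k,2]).round(4),lx[k].min().round(3),lx[k].max().round(3))
crop=im[160:250,225:345]; big=cv2.resize(crop,None,fx=5,fy=5,interpolation=cv2.INTER_CUBIC)
s=np.load("scene_im.npy")[155:275,240:350]; s=cv2.resize(s,(412,450),interpolation=cv2.INTER_CUBIC)
save("crop1.png",cv2.resize(np.hstack([big[:450,100:500],s[:, :400]]),(800,450)))
# scale plate fit
m=(abs(W[...,2]-.04)<.006)&(W[...,0]>.3)&(W[...,0]<.62)&(W[...,1]<-.1)&(W[...,1]>-.4)
r=cv2.minAreaRect((W[m][:,:2]*1000).astype(np.float32));print("scale housing",r)
for n in("top","scene"):
    imaging.read_camera(n); WW=np.load(n+"_w.npy")
    for t in imaging.silhouettes(n,"scale_plate")[:1]+imaging.silhouettes(n,"scale")[:1]:
        Q=WW[t["region"]]; Q=Q[abs(Q[:,2]-.04)<.012]; print(n,t["p"],cv2.minAreaRect((Q[:,:2]*1000).astype(np.float32)))
E
```

```text
3374
((588.860595703125, 53.592498779296875), (93.73857116699219, 197.6776123046875), 12.020522117614746)
yaw 12.020522117614746
-0.104 38 0.1692 -0.046 0.044
-0.096 133 0.17 -0.047 0.044
-0.088 133 0.1699 -0.047 0.042
-0.08 132 0.1704 -0.047 0.043
-0.072 135 0.17 -0.046 0.044
-0.064 131 0.1696 -0.047 0.043
-0.056 108 0.1702 -0.047 0.043
-0.048 143 0.1877 -0.044 0.047
-0.04 143 0.1876 -0.044 0.045
-0.032 143 0.1877 -0.044 0.046
-0.024 142 0.188 -0.044 0.046
-0.016 140 0.1877 -0.044 0.047
-0.008 155 0.1872 -0.044 0.046
-0.0 123 0.1876 -0.047 0.043
0.008 146 0.1875 -0.047 0.042
0.016 141 0.1881 -0.047 0.044
0.024 143 0.1883 -0.046 0.044
0.032 139 0.1876 -0.046 0.043
0.04 142 0.188 -0.046 0.044
0.048 113 0.1874 -0.046 0.045
0.056 139 0.1877 -0.045 0.045
0.064 142 0.1875 -0.044 0.046
0.072 143 0.1881 -0.044 0.045
0.08 144 0.1879 -0.045 0.046
0.088 140 0.1877 -0.044 0.046
0.096 43 0.1872 -0.044 0.044
scale housing ((480.09814453125, -249.93618774414062), (277.8323059082031, 174.17388916015625), 0.10072634369134903)
top 0.68 ((447.0223388671875, -248.95657348632812), (172.30593872070312, 213.72007751464844), 87.92820739746094)
top 0.82 ((446.789794921875, -248.9897918701172), (172.34873962402344, 214.4124755859375), 87.8837890625)
scene 0.65 ((450.13873291015625, -250.3334197998047), (173.8084259033203, 217.91537475585938), 87.81392669677734)
scene 0.83 ((450.5770263671875, -250.1407012939453), (174.5506591796875, 216.7722625732422), 87.62075805664062)
```

View pics/crop1.png

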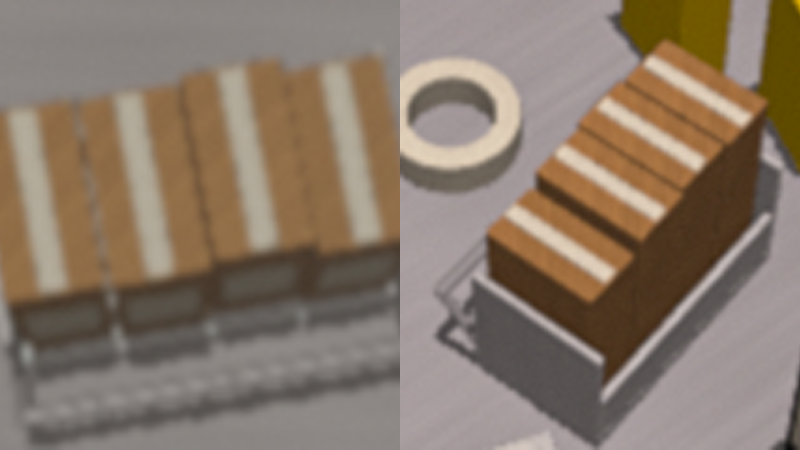

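The short carton is the one at the -y end of the rack: top crop right end, about (365,160), and scene crop nearest block, (560,250). Its top is at z 0.170 and the others are at 0.188. Rack yaw is about 12°. I'll move with the fingers shut to above the back edge of that carton.

```bash
python3 -m jog '{"gripper":[0,0,0,0,0,0,0,0,0,0,0,0,0,0,0,0,0,0,0,0],"translation":[[-1.72,0,0],[-1.72,0,0],[-1.72,11.91,-16],[-1.72,11.91,-16],[-1.72,11.91,-16],[-1.72,11.91,-16],[-1.72,11.91,-16],[-1.72,11.91,-16],[-1.72,11.91,-16],[-1.72,11.91,-16],[-1.72,11.91,-16],[-1.72,11.91,-16],[-1.72,11.91,-16],[-1.72,11.91,-16],[-1.72,11.91,-16],[-1.72,11.91,-16],[-1.72,11.91,-16],[-1.72,11.91,-16],[-1.72,11.91,-16],[-1.72,11.91,-16]],"turn":[[0,0,0],[0,0,0],[150,0,0],[150,0,0],[150,0,0],[150,0,0],[150,0,0],[150,0,0],[150,0,0],[150,0,0],[150,0,0],[150,0,0],[150,0,0],[150,0,0],[150,0,0],[150,0,0],[150,0,0],[150,0,0],[150,0,0],[150,0,0]]}' 60
python3 - <<'E'
from h import *
p,r,s=tool(); print(p,r.as_matrix().round(3),s["clock"],np.round(s["joint_pos"],2),s["width"])
im,d=imaging.read_camera("wrist"); W=cloud("wrist",d); np.save("w1.npy",W); save("w1.png",im)
K,Rm,t=cam("wrist"); print("cam pos",-Rm.T@t)
for lo,hi in((.16,.18),(.18,.2)):
    m=(W[...,2]>lo)&(W[...,2]<hi); Q=W[m]
    if len(Q)>50: print(lo,len(Q),cv2.minAreaRect((Q[:,:2]*1000).astype(np.float32)),np.median(Q[:,2]))
E
```

```text
clock: 3.1
position: [0.6706, -0.0079, 0.2991]
tcp_rot: [-0.161, 1.566, 0.161]
force: [-0.5, 0.8, 0.4]
width: 0.005
[ 0.67063932 -0.00794001  0.29907237] [[-0.001 -0.204  0.979]
 [-0.     0.979  0.204]
 [-1.    -0.    -0.001]] 3.1 [ 0.28  0.32  0.11 -0.   -1.36 -1.64] 0.005391106388007648
cam pos [ 0.5904118  -0.02268631  0.44323985]
0.16 8009 ((676.12255859375, 43.26258087158203), (278.1821594238281, 115.35942840576172), 23.250274658203125) 0.1714857452656044
0.18 26067 ((583.88037109375, 81.40596771240234), (93.26041412353516, 148.31752014160156), 11.570629119873047) 0.18943577674398213
```

View pics/w1.png

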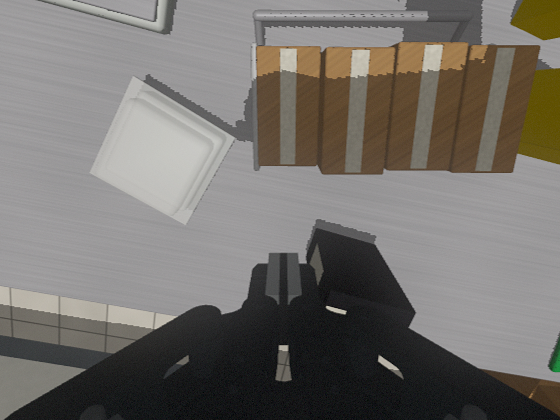

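The wrist view shows the short carton at the left end, centred near (288,105), with the shut fingers at (284,275) in line behind it. The black box at (360,265) is clear of the tool. I'll take exact extents of the short carton, then descend.

```bash
python3 - <<'E'
from h import *
W=np.load("w1.npy"); c=np.array([.5889,.0536]); yaw=np.radians(12.02); ex=np.array([np.cos(yaw),np.sin(yaw)]); ey=np.array([-ex[1],ex[0]])
L=np.stack([(W[...,:2]-c)@ex,(W[...,:2]-c)@ey,W[...,2]],-1)
def ext(n,m):
    Q=L[m]; print(n,len(Q),[(np.percentile(Q[:,i],[1,50,99])).round(4) for i in range(3)])
ok=np.isfinite(L[...,0])
A=ok&(abs(L[...,0])<.07)
ext("short",A&(L[...,2]>.16)&(L[...,2]<.18)&(L[...,1]<-.04)&(L[...,1]>-.11))
for k,b in enumerate((-.025,.025)): ext("tall",A&(L[...,2]>.183)&(L[...,2]<.2)&(abs(L[...,1]-b)<.02))
ext("bar",ok&(L[...,0]<-.075)&(L[...,0]>-.12)&(abs(L[...,1])<.08)&(L[...,2]>.055)&(L[...,2]<.08))
Ws=np.load("top_w.npy");L=np.stack([(Ws[...,:2]-c)@ex,(Ws[...,:2]-c)@ey,Ws[...,2]],-1);ok=np.isfinite(L[...,0])
ext("bartop",ok&(L[...,0]<-.075)&(L[...,0]>-.12)&(abs(L[...,1])<.08)&(L[...,2]>.055)&(L[...,2]<.08))
p,r,s=tool(); print("tcp local",(p[:2]-c)@ex,(p[:2]-c)@ey)
E
```

```text
short 7712 [array([-0.045 , -0.0047,  0.0423]), array([-0.0947, -0.0705, -0.0455]), array([0.1651, 0.1715, 0.1755])]
tall 7002 [array([-0.0421, -0.0023,  0.0453]), array([-0.0446, -0.025 , -0.0054]), array([0.1879, 0.1895, 0.1912])]
tall 7120 [array([-0.0449, -0.0048,  0.0426]), array([0.0054, 0.0249, 0.0446]), array([0.1878, 0.1895, 0.1911])]
bar 1932 [array([-0.0895, -0.084 , -0.0794]), array([-0.0786,  0.0005,  0.0781]), array([0.0658, 0.0703, 0.0728])]
bartop 241 [array([-0.0908, -0.0856, -0.0804]), array([-0.0777, -0.0002,  0.0781]), array([0.0638, 0.0688, 0.0742])]
tcp local 0.0670324964053162 -0.07648267643650213
```

```bash
python3 -m jog '{"gripper":[0,0,0,0,0,0,0,0],"translation":[[1.2,0,0],[2.4,0,0],[3.3,0,0],[3.73,0,0],[3.73,0,0],[3.73,0,-0.12],[3.73,0,-0.25],[3.73,0,-0.32]],"turn":[[0,0,0],[0,0,0],[0,0,0],[0,0,0],[0,0,0],[0,0,0],[0,0,0],[0,0,0]]}'
python3 -c "
from h import *
p,r,s=tool();c=np.array([.5889,.0536]);print((p[:2]-c)@[.978,.208],p[2])"
```

```text
clock: 3.95
position: [0.6581, -0.0085, 0.153]
tcp_rot: [-0.168, 1.561, 0.168]
force: [2.2, 1.1, 0.9]
width: -0.0
0.054792480445536605 0.15296558874184807
```

```bash
python3 -m jog '{"gripper":[0,0,0,0,0,0,0,0,0,0,0,0],"translation":[[-0.09,0,-0.12],[-0.17,0,-0.25],[-0.25,0,-0.38],[-0.32,0,-0.51],[-0.39,0,-0.64],[-0.45,0,-0.77],[-0.51,0,-0.91],[-0.56,0,-1.05],[-0.61,0,-1.19],[-0.65,0,-1.33],[-0.65,0,-1.33],[-0.65,0,-1.33]],"turn":[[0,-2,0],[0,-4,0],[0,-6,0],[0,-8,0],[0,-10,0],[0,-12,0],[0,-14,0],[0,-16,0],[0,-18,0],[0,-20,0],[0,-20,0],[0,-20,0]]}'
python3 - <<'E'
from h import *
im,d=imaging.read_camera("wrist"); save("w2.png",im); im2,d2=imaging.read_camera("scene")
save("s2.png",cv2.resize(np.hstack([im[:,:],cv2.resize(im2[140:290,225:425],(560,420))]),(800,300)))
p,r,s=tool();c=np.array([.5889,.0536]);print((p[:2]-c)@[.978,.208],(p[:2]-c)@[-.208,.978],p[2],r.as_matrix().round(3))
E
```

```text
clock: 5.15
position: [0.6059, -0.0199, 0.1783]
tcp_rot: [-0.131, 1.215, 0.187]
force: [-0.1, 0.0, 0.5]
width: 0.001
0.001959330363015443 -0.07541258979171364 0.17788823213122645 [[ 0.335 -0.212  0.918]
 [ 0.073  0.977  0.2  ]
 [-0.939 -0.     0.343]]
```

View pics/s2.png

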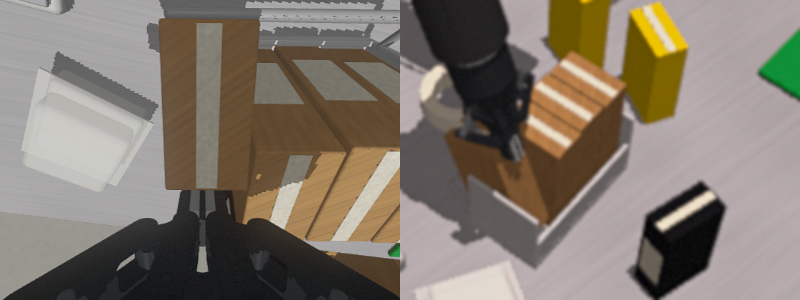

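The carton is tipped about 20° and leans out in front of its neighbours, held by the fingers at wrist crop (200,210). I'll use the same rows about the pivot for another 16°.

```bash
python3 -m jog '{"gripper":[0,0,0,0,0,0,0,0,0,0,0],"translation":[[-0.09,0,-0.12],[-0.17,0,-0.25],[-0.25,0,-0.38],[-0.32,0,-0.51],[-0.39,0,-0.64],[-0.45,0,-0.77],[-0.48,0,-0.84],[-0.48,0,-0.84],[-0.48,0,-0.84],[-0.48,0,-0.7],[-0.48,0,-0.6]],"turn":[[0,-2,0],[0,-4,0],[0,-6,0],[0,-8,0],[0,-10,0],[0,-12,0],[0,-13,0],[0,-13,0],[0,-13,0],[0,-13,0],[0,-13,0]]}'
python3 - <<'E'
from h import *
im,d=imaging.read_camera("wrist"); W=cloud("wrist",d); np.save("w3.npy",W); im2,d2=imaging.read_camera("scene")
save("s3.png",cv2.resize(np.hstack([im[:,:],cv2.resize(im2[140:290,225:425],(560,420))]),(800,300)))
p,r,s=tool();c=np.array([.5889,.0536]);print((p[:2]-c)@[.978,.208],(p[:2]-c)@[-.208,.978],p[2],r.as_matrix().round(3))
E
```

```text
clock: 6.35
position: [0.5784, -0.0258, 0.1873]
tcp_rot: [-0.106, 0.991, 0.196]
force: [0.6, -1.3, 0.9]
width: 0.001
-0.02664445574767186 -0.07535537968435796 0.1872810368064779 [[ 0.533 -0.212  0.819]
 [ 0.116  0.977  0.178]
 [-0.838  0.     0.545]]
```

View pics/s3.png

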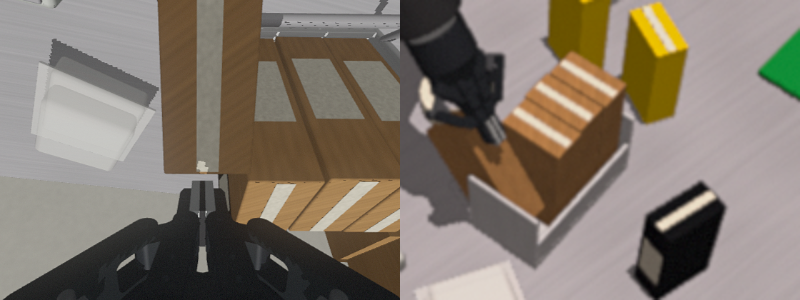

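The carton has dropped onto the bar and there is a gap between it and the finger, at wrist crop (200,175). I'll back off along the fingers and measure how it leans.

```bash
python3 -m jog '{"gripper":[0,0,0.5,1,1,1,1],"translation":[[-0.6,0,0.15],[-1.5,0,0.2],[-2.5,0,0.2],[-3.3,0,0.2],[-3.3,0,0.2],[-3.3,0,0.2],[-3.3,0,0.2]],"turn":[[0,0,0],[0,0,0],[0,0,0],[0,0,0],[0,0,0],[0,0,0],[0,0,0]]}'
python3 - <<'E'
from h import *
im,d=imaging.read_camera("wrist"); W=cloud("wrist",d); np.save("w4.npy",W); save("w4.png",im)
p,r,s=tool();c=np.array([.5889,.0536]);print((p[:2]-c)@[.978,.208],(p[:2]-c)@[-.208,.978],p[2],np.round(s["joint_pos"],2))
L=np.stack([(W[...,:2]-c)@[.978,.208],(W[...,:2]-c)@[-.208,.978],W[...,2]],-1)
A=np.isfinite(L[...,0])&(L[...,1]<-.055)&(L[...,1]>-.095)&(L[...,2]>.1)&(L[...,2]<.21)&(L[...,0]<.0)&(L[...,0]>-.2)
Q=L[A]; print(len(Q))
for b in np.arange(-.16,0.0,.01):
    k=abs(Q[:,0]-b)<.002
    if k.any(): print(round(b,3),np.median(Q[k,2]).round(4),k.sum())
A=np.isfinite(L[...,0])&(L[...,1]<-.03)&(L[...,1]>-.12)&(L[...,2]>.13)&(L[...,2]<.21)&(L[...,0]<-.06)&(L[...,0]>-.2)
print("y",np.percentile(L[A][:,1],[1,3,50,97,99]))
E
```

```text
clock: 7.15
position: [0.5133, -0.04, 0.3007]
tcp_rot: [-0.106, 0.993, 0.196]
force: [-0.2, -0.6, -0.3]
width: 0.846
-0.09341749583701282 -0.07585127832737106 0.30033988801544115 [ 0.36 -0.29 -0.7   0.15 -0.59 -1.82]
7279
-0.13 0.1442 478
-0.12 0.1514 426
-0.11 0.1582 415
-0.1 0.1653 405
-0.09 0.1723 380
-0.08 0.1791 380
-0.07 0.1863 360
-0.06 0.1926 211
y [-0.09489414 -0.09387895 -0.07148553 -0.04905059 -0.04808146]
```

View pics/w4.png

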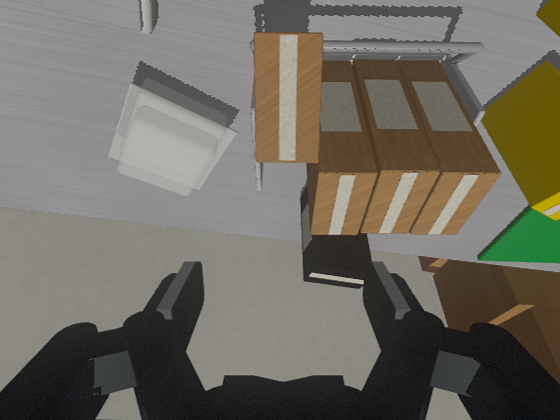

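The carton now leans about 35° on the bar, free of the gripper: its top face is at (288,95) in the wrist view and its upper part stands in front of its neighbours. I'll line up along its axis with the jaws open.

```bash
python3 -m jog '{"gripper":[1,1,1,1,1,1,1],"translation":[[0.6,0.05,-0.6],[1.2,0.09,-1.2],[1.6,0.09,-1.81],[2.0,0.09,-1.81],[2.0,0.09,-1.81],[2.0,0.09,-1.81],[2.0,0.09,-1.81]],"turn":[[0,-1.7,0],[0,-1.7,0],[0,-1.7,0],[0,-1.7,0],[0,-1.7,0],[0,-1.7,0],[0,-1.7,0]]}'
python3 - <<'E'
from h import *
im,d=imaging.read_camera("wrist"); W=cloud("wrist",d); save("w5.png",im)
p,r,s=tool();c=np.array([.5889,.0536]);print((p[:2]-c)@[.978,.208],(p[:2]-c)@[-.208,.978],p[2],np.round(s["joint_pos"],2)); print(r.as_matrix().round(3))
T=(W-p)@r.as_matrix()  # tool frame
A=np.isfinite(T[...,0])&(abs(T[...,1])<.035)&(T[...,0]>.0)&(T[...,0]<.07)&(abs(T[...,2])<.08)
Q=T[A]; print(len(Q),[np.percentile(Q[:,i],[1,5,50,95,99]).round(4) for i in range(3)])
E
```

```text
clock: 7.9
position: [0.496, -0.0415, 0.1958]
tcp_rot: [-0.102, 0.965, 0.199]
force: [-0.8, -0.1, -0.5]
width: 0.997
-0.11049551693742818 -0.07358987514337244 0.19615585331687652 [ 0.34 -0.22 -1.02  0.38 -0.19 -2.05]
[[ 0.554 -0.213  0.805]
 [ 0.123  0.977  0.175]
 [-0.824  0.002  0.567]]
14009 [array([0.0294, 0.0299, 0.031 , 0.0525, 0.0654]), array([-0.0211, -0.0191,  0.0032,  0.0259,  0.0334]), array([-0.0485, -0.0482, -0.0095,  0.0394,  0.0646])]
```

View pics/w5.png

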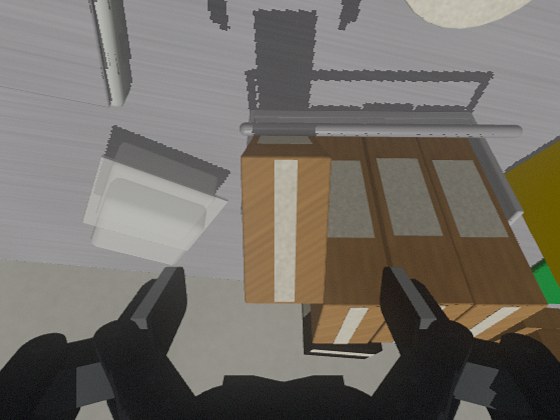

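The carton is centred between the jaws to about 2.5 mm, but joint 3 is near its limit at this tilt. I'll bring the tool back to about 12° of tilt, raised a little, and grip the broad sides from there.

```bash
python3 -m jog '{"gripper":[1,1,1,1,1,1],"translation":[[-0.3,0.06,0],[-0.3,0.06,0],[-0.3,0.06,0],[-0.3,0.06,0],[-0.3,0.06,0],[-0.3,0.06,0]],"turn":[[0,5,0],[0,11,0],[0,17,0],[0,22.5,0],[0,22.5,0],[0,22.5,0]]}'
python3 - <<'E'
from h import *
im,d=imaging.read_camera("wrist"); W=cloud("wrist",d)
p,r,s=tool();c=np.array([.5889,.0536]);q=np.array([(p[:2]-c)@[.978,.208],(p[:2]-c)@[-.208,.978],p[2]]);print(q,np.round(s["joint_pos"],3)); M=r.as_matrix();print(M.round(3))
ex=np.array([.978,.208,0]);ey=np.array([-.208,.978,0])
g=np.array([-.077,-.0715,.127])-q; w=g[0]*ex+g[1]*ey+[0,0,g[2]]; print("units",(M.T@w/.04).round(2))
T=(W-p)@M; L=np.stack([(W[...,:2]-c)@ex[:2],(W[...,:2]-c)@ey[:2],W[...,2]],-1)
A=np.isfinite(T[...,0])&(L[...,2]>.14)&(L[...,2]<.2)&(L[...,0]<-.06)&(L[...,0]>-.15)&(L[...,1]<-.03)&(L[...,1]>-.12)
print(np.percentile(T[A][:,1],[1,3,50,97,99]).round(4))
E
```

```text
clock: 8.55
position: [0.4894, -0.0401, 0.206]
tcp_rot: [-0.144, 1.354, 0.182]
force: [-0.1, -0.1, -0.2]
width: 0.996
[-0.11749506 -0.07104941  0.20585712] [ 0.339 -0.056 -0.585  0.032 -0.832 -1.714]
[[ 0.204 -0.213  0.955]
 [ 0.047  0.977  0.208]
 [-0.978  0.002  0.21 ]]
units [ 2.14 -0.02  0.58]
[-0.0241 -0.0231 -0.0009  0.0216  0.0226]
```

```bash
python3 -m jog '{"gripper":[1,1,1,1,1,0.45,0.3,0.3,0.3,0.3,0.3],"translation":[[0.6,-0.02,0.3],[1.2,-0.02,0.55],[1.8,-0.02,0.58],[2.14,-0.02,0.58],[2.14,-0.02,0.58],[2.14,-0.02,0.58],[2.14,-0.02,0.58],[2.14,-0.02,0.58],[2.14,-0.02,0.58],[2.14,-0.02,0.58],[2.14,-0.02,0.58]],"turn":[[0,0,0],[0,0,0],[0,0,0],[0,0,0],[0,0,0],[0,0,0],[0,0,0],[0,0,0],[0,0,0],[0,0,0],[0,0,0]]}' 60
python3 -c "
from h import *
p,r,s=tool();c=np.array([.5889,.0536]);print((p[:2]-c)@[.978,.208],(p[:2]-c)@[-.208,.978],p[2],s['joint_pos'],s['torque'])"
```

```text
clock: 9.7
position: [0.5299, -0.0322, 0.1289]
tcp_rot: [-0.145, 1.352, 0.183]
force: [-2.9, -0.9, 7.7]
width: 0.555
-0.07560306956827045 -0.0716598926334511 0.12887518769423817 [ 0.32478254  0.10425076 -0.62413583  0.03612988 -0.63028713 -1.70722769] [-0.13047007  1.19615991  0.03490523]
```

Gripped: opening 47 mm, on the carton. Lift straight up.

```bash
python3 -m jog '{"gripper":[0.3,0.3,0.3,0.3,0.3,0.3,0.3,0.3,0.3,0.3,0.3,0.3],"translation":[[-0.2,0,0.04],[-0.5,0,0.1],[-0.9,0,0.19],[-1.3,0,0.28],[-1.8,0,0.38],[-2.3,0,0.48],[-2.8,0,0.6],[-3.3,0,0.7],[-3.8,0,0.81],[-4.2,0,0.9],[-4.2,0,0.9],[-4.2,0,0.9]],"turn":[[0,0,0],[0,0,0],[0,0,0],[0,0,0],[0,0,0],[0,0,0],[0,0,0],[0,0,0],[0,0,0],[0,0,0],[0,0,0],[0,0,0]]}' 60
python3 - <<'E'
from h import *
im2,d2=imaging.read_camera("scene"); im,d=imaging.read_camera("wrist")
save("s6.png",cv2.resize(np.hstack([im,cv2.resize(im2[100:310,145:425],(560,420))]),(800,300)))
p,r,s=tool();c=np.array([.5889,.0536]);print((p[:2]-c)@[.978,.208],(p[:2]-c)@[-.208,.978],p[2],s['joint_pos'],r.as_matrix().round(3))
W=cloud("wrist",d);T=(W-p)@r.as_matrix();np.save("T6.npy",T)
A=np.isfinite(T[...,0])&(abs(T[...,1])<.01)&(abs(T[...,2])<.09)&(T[...,0]>-.09)&(T[...,0]<0.03);Q=T[A]
for b in np.arange(-.08,.08,.01):
    k=abs(Q[:,2]-b)<.002
    if k.any(): print(round(b,3),np.median(Q[k,0]).round(4),k.sum())
E
```

```text
clock: 10.9
position: [0.5286, -0.0326, 0.2986]
tcp_rot: [-0.144, 1.355, 0.183]
force: [-1.1, 0.6, -3.8]
width: 0.557
-0.07716237914650051 -0.071793771314303 0.2977653263455417 [ 0.32419057 -0.04926548 -0.35821676  0.0232255  -1.05404697 -1.68961993] [[ 0.202 -0.213  0.956]
 [ 0.047  0.977  0.208]
 [-0.978  0.002  0.207]]
-0.05 -0.0265 692
-0.04 -0.0307 680
-0.03 -0.035 696
-0.02 -0.0391 705
-0.01 -0.0794 3354
-0.0 -0.0475 736
0.01 -0.0516 724
```

View pics/s6.png

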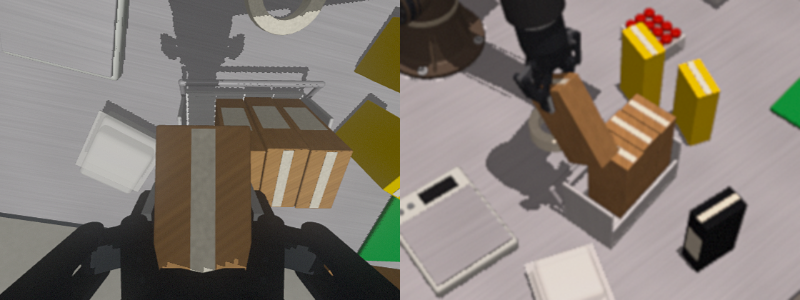

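The carton is clear of the rack and held firmly. The tall cartons still stand, and the scale (scene crop 460,230) is clear. I'll work out the carton's pose in the tool frame and the move to the plate.

```bash
cat > place.py <<'E'
from h import *
T=np.load("T6.npy")
A=np.isfinite(T[...,0])&(abs(T[...,1])<.02)&(T[...,2]>-.08)&(T[...,2]<.06)&(abs(T[...,0]-(-.0475-.42*T[...,2]))<.004)
Q=T[A]; k=np.polyfit(Q[:,2],Q[:,0],1); th=np.arctan(-k[0]); print("fit",k,"deg",np.degrees(th),"y",np.percentile(Q[:,2],[.5,2,98,99.5]).round(4))
f=np.array([-np.sin(th),0,np.cos(th)]); n=np.array([-np.cos(th),0,-np.sin(th)])
o=np.array([k[1],0,0]); t=(Q-o)@f; lo,hi=np.percentile(t,[.5,99.5]); print("t",lo,hi)
b=o+(lo+.045)*f-.158*n; print("bottom centre in tool",b.round(4), "len",hi-lo)
E
cat > tgt.py <<'E'
from place import *
p,r,s=tool()
a=np.arcsin(np.clip((r.apply(n))[2],-1,1)); print("carton tilt now",90-np.degrees(a))
import sys
plate=np.array([.470,-.250,.040+float(sys.argv[1])])
# remaining turn about tool y to make n vertical
v=r.inv().apply([0,0,1]); d=np.arctan2(v[2]*n[0]-v[0]*n[2], v[0]*n[0]+v[2]*n[2]); 
for sg in(1,-1):
    rn=r*R.from_rotvec([0,sg*d,0]); 
    if rn.apply(n)[2]>.995: print("turn y",np.degrees(sg*d)); w=plate-rn.apply(b)-p; print("tcp tgt",p+w,"units",(r.inv().apply(w)/.04).round(3))
print("bottom now",p+r.apply(b))
E
python3 tgt.py 0.07
```

```text
fit [-0.41799112 -0.04737974] deg 22.68449457487758 y [-0.0521 -0.0512  0.0106  0.0118]
t -0.05666425265086901 0.012757784579659875
bottom centre in tool [0.1029 0.     0.0502] len 0.06942203723052888
carton tilt now 34.65175418606345
turn y 34.651500609836425
tcp tgt [ 0.4636044  -0.25168595  0.22428509] units [ 1.215 -5.008 -3.068]
bottom now [ 0.59710098 -0.01744479  0.2075087 ]
```

```bash
python3 -m jog '{"gripper":[0.3,0.3,0.3,0.3,0.3,0.3,0.3,0.3,0.3,0.3,0.3,0.3,0.3,0.3,0.3],"translation":[[-0.3,-0.3,0],[-0.3,-0.8,-0.2],[-0.2,-1.3,-0.5],[-0.1,-1.8,-0.8],[0,-2.3,-1.1],[0.2,-2.8,-1.4],[0.4,-3.3,-1.75],[0.6,-3.8,-2.1],[0.8,-4.3,-2.5],[1.0,-4.7,-2.8],[1.1,-4.9,-3.0],[1.21,-5.01,-3.07],[1.21,-5.01,-3.07],[1.21,-5.01,-3.07],[1.21,-5.01,-3.07]],"turn":[[0,0,0],[0,0,0],[0,4,0],[0,8,0],[0,12,0],[0,16,0],[0,20,0],[0,24,0],[0,28,0],[0,31,0],[0,33,0],[0,34.65,0],[0,34.65,0],[0,34.65,0],[0,34.65,0]]}' 60
python3 - <<'E'
from h import *
im2,d2=imaging.read_camera("scene"); im,d=imaging.read_camera("wrist")
save("s7.png",cv2.resize(np.hstack([im,cv2.resize(im2[130:340,105:385],(560,420))]),(800,300)))
W=cloud("scene",d2); np.save("s7w.npy",W)
for n in("scene","wrist"):
    im,d=imaging.read_camera(n); W=cloud(n,d)
    for q in("scale_plate",):
        for r in imaging.spot_point(n,q)[:2]:
            x,y=np.clip(np.round(r["xy"]).astype(int),0,[559,419]); print(n,q,round(r["p"],2),x,y,W[y,x].round(3))
    m=np.isfinite(W[...,0])&(abs(W[...,2]-.04)<.006)&(W[...,0]>.32)&(W[...,0]<.6)&(W[...,1]<-.12)&(W[...,1]>-.4)
    if m.sum()>100: print(n,cv2.minAreaRect((W[m][:,:2]*1000).astype(np.float32)))
E
python3 tgt.py 0.0
```

```text
clock: 12.5
position: [0.4652, -0.2512, 0.2266]
tcp_rot: [-0.211, 1.953, 0.143]
force: [-0.2, -0.1, -3.9]
width: 0.555
scene scale_plate 0.56 185 262 [ 0.52  -0.261  0.113]
scene ((452.244384765625, -250.19834899902344), (169.87734985351562, 210.40811157226562), 86.92192077636719)
wrist ((425.8446044921875, -247.4639892578125), (164.4071502685547, 164.5616455078125), 87.45223236083984)
fit [-0.41799112 -0.04737974] deg 22.68449457487758 y [-0.0521 -0.0512  0.0106  0.0118]
t -0.05666425265086901 0.012757784579659875
bottom centre in tool [0.1029 0.     0.0502] len 0.06942203723052888
carton tilt now 0.22527454637133815
turn y -0.20239030613144865
tcp tgt [ 0.46279835 -0.25177806  0.15423573] units [1.683 0.002 0.642]
turn y 0.20239030613144865
tcp tgt [ 0.46358693 -0.25160556  0.15428527] units [1.674 0.002 0.66 ]
bottom now [ 0.47162083 -0.24987345  0.11199865]
```

View pics/s7.png

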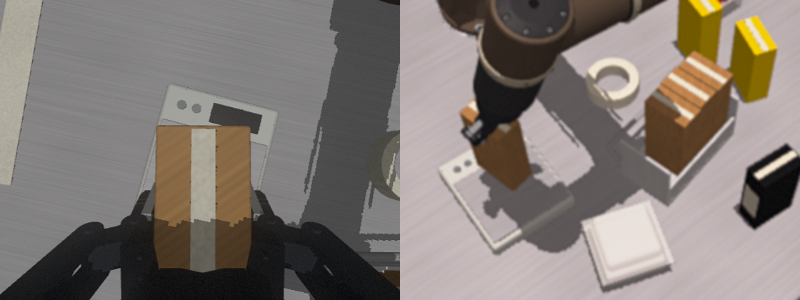

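The carton hangs upright over the middle of the plate. Its foot is near (505,180) in the scene crop and about 72 mm above the plate. Lower it most of the way, then feel for contact.

```bash
python3 -m jog '{"gripper":[0.3,0.3,0.3,0.3,0.3,0.3,0.3,0.3],"translation":[[0.3,0,0.11],[0.6,0,0.23],[0.9,0,0.35],[1.2,0,0.46],[1.4,0,0.54],[1.5,0,0.58],[1.5,0,0.58],[1.5,0,0.58]],"turn":[[0,0,0],[0,0,0],[0,0,0],[0,0,0],[0,0,0],[0,0,0],[0,0,0],[0,0,0]]}' 60
python3 - <<'E'
from h import *
from place import *
W=cloud("wrist",imaging.read_camera("wrist")[1]); p,r,s=tool(); T=(W-p)@r.as_matrix()
A=np.isfinite(T[...,0])&(abs(T[...,1])<.02)&(T[...,2]>-.08)&(T[...,2]<.06)&(abs(T[...,0]-(-.0475-.42*T[...,2]))<.004)
Q=W[A]; print("top z",np.median(Q[:,2]),np.percentile(Q[:,2],[5,95])); print("bottom",p+r.apply(b), "n",r.apply(n),s["clock"])
E
```

```text
clock: 13.6
position: [0.4634, -0.252, 0.1618]
tcp_rot: [-0.21, 1.955, 0.143]
force: [0.2, -0.9, -2.9]
width: 0.556
fit [-0.41799112 -0.04737974] deg 22.68449457487758 y [-0.0521 -0.0512  0.0106  0.0118]
t -0.05666425265086901 0.012757784579659875
bottom centre in tool [0.1029 0.     0.0502] len 0.06942203723052888
top z 0.2051925679949328 [0.20410675 0.20627737]
bottom [ 0.47031126 -0.25038977  0.04770883] n [-0.00285307 -0.00224027  0.99999342] 13.65
```

```bash
python3 -m jog '{"gripper":[0.3,0.3,0.3,0.3,0.3,0.3],"translation":[[0.03,0,0.013],[0.06,0,0.026],[0.09,0,0.038],[0.115,0,0.048],[0.14,0,0.058],[0.14,0,0.058]],"turn":[[0,0,0],[0,0,0],[0,0,0],[0,0,0],[0,0,0],[0,0,0]]}' 60
```

```text
clock: 14.25
position: [0.4634, -0.2519, 0.1562]
tcp_rot: [-0.211, 1.955, 0.143]
force: [0.3, 2.5, 4.0]
width: 0.555
```

Contact: the force changed by about 7 N. Open gently and back out along the fingers.

```bash
python3 -m jog '{"gripper":[0.6,0.7,0.8,0.9,1,1,1],"translation":[[0,0,0],[0,0,0],[0,0,0],[0,0,0],[0,0,0],[0,0,0],[0,0,0]],"turn":[[0,0,0],[0,0,0],[0,0,0],[0,0,0],[0,0,0],[0,0,0],[0,0,0]]}' 20
python3 -m jog '{"gripper":[1,1,1,1,1,1,1,1,1],"translation":[[-0.2,0,0],[-0.6,0,0],[-1.1,0,0],[-1.7,0,0],[-2.4,0,0],[-3.0,0,0],[-3.4,0,0],[-3.4,0,0],[-3.4,0,0]],"turn":[[0,0,0],[0,0,0],[0,0,0],[0,0,0],[0,0,0],[0,0,0],[0,0,0],[0,0,0],[0,0,0]]}'
python3 - <<'E'
from h import *
im,d=imaging.read_camera("wrist"); im2,d2=imaging.read_camera("scene"); it,dt=imaging.read_camera("top")
save("s8.png",cv2.resize(np.hstack([im,cv2.resize(im2[130:340,105:385],(560,420))]),(800,300)))
def rect(n,Q): print(n,len(Q),[np.round(x,1) for x in cv2.minAreaRect((Q[:,:2]*1000).astype(np.float32))],np.percentile(Q[:,2],[2,50,98]).round(4))
for n,dd in(("wrist",d),("scene",d2),("top",dt)):
    W=cloud(n,dd); m=np.isfinite(W[...,0])&(W[...,2]>.185)&(W[...,2]<.212)&(abs(W[...,0]-.47)<.09)&(abs(W[...,1]+.25)<.09)
    if m.sum()>50: rect(n+" carton",W[m])
    m=np.isfinite(W[...,0])&(W[...,2]>.183)&(W[...,2]<.195)&(abs(W[...,0]-.58)<.09)&(W[...,1]>-.03)&(W[...,1]<.17)
    if n!="scene" and m.sum()>50: rect(n+" talls",W[m])
    m=np.isfinite(W[...,0])&(abs(W[...,2]-.04)<.006)&(W[...,0]>.3)&(W[...,0]<.6)&(W[...,1]<-.12)&(W[...,1]>-.4)
    if m.sum()>100: rect(n+" scale",W[m])
E
```

```text
clock: 14.95
position: [0.4631, -0.252, 0.1554]
tcp_rot: [-0.21, 1.956, 0.143]
force: [-0.8, -0.4, -0.1]
width: 0.999
clock: 15.85
position: [0.5142, -0.2408, 0.281]
tcp_rot: [-0.21, 1.955, 0.143]
force: [0.2, -0.5, -1.3]
width: 1.002
wrist carton 7934 [array([ 468.3, -251.4]), array([89.4, 47.6]), np.float64(12.0)] [0.1971 0.1985 0.2   ]
wrist scale 10367 [array([ 446.4, -248.9]), array([163.5, 204.5]), np.float64(87.6)] [0.0342 0.0404 0.0421]
scene carton 435 [array([ 470.5, -253.7]), array([95. , 50.8]), np.float64(13.6)] [0.1861 0.1977 0.2022]
scene scale 2137 [array([ 452.7, -251.4]), array([170.2, 209.8]), np.float64(86.9)] [0.0345 0.0399 0.0448]
top carton 908 [array([ 469.5, -253.1]), array([89.6, 50. ]), np.float64(12.1)] [0.1891 0.1981 0.202 ]
top talls 2148 [array([583.8,  78. ]), array([ 94. , 147.7]), np.float64(12.0)] [0.1842 0.1879 0.1916]
top scale 951 [array([ 445.4, -281.3]), array([104.1, 210. ]), np.float64(87.8)] [0.0342 0.0391 0.0445]
```

View pics/s8.png

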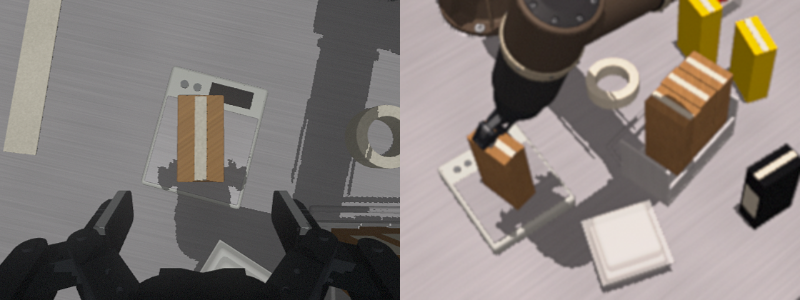

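The carton stands upright on the plate, at wrist crop (200,138), with the gripper clear of it. Handing in.

```bash
python3 -c "
from workcell import job_done
print(job_done())"
```

```text
the job is handed in; nothing more can be done
None
```

The job is handed in at about 16 s on the clock; no verdict was reported. I tipped the short carton (rack place y -75) forward by its back top edge. It came to rest on the front bar at about 35°, less than the 38° you gave but inside the 0.5–1 rad window. I then gripped it by its broad sides, lifted it out and stood it on the scale plate.

**Carton:** in the last camera check its top was level at z 0.198. That matches the plate at 40 mm plus the carton's 158 mm. Its middle was at about (0.469, -0.252).

**Plate middle:** I put it at about (0.467–0.472, -0.250), so the carton is within a few mm. The trained networks' fixes on the plate scattered by about 1 cm, and the last one was no use because the carton hid the plate.

**Force at set-down:** the wrist force changed by about 7 N when the carton touched the plate.

**Other things:** the tall cartons measured upright and in place, to within about 3 mm. The neighbouring things looked undisturbed in the pictures, but I did not measure them again. The gripper was open and clear of everything.

**Failed or unexpected:** joint 3 came close to its lower limit (-1.02) when I lined the tool up with the leaning carton. I gripped it with the tool tilted about 12° instead, and evened that out when turning it upright.

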